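Shift the kneading machine into third gear

ROBOT

A 7-joint arm with a two-finger parallel gripper is mounted at the origin on the work surface; the furniture and walls round the work are solid. World frame = base frame: x ahead of the robot, y to its left, z up, the work surface at z = 0. Lengths are in m, angles in rad, forces in N, time in s.
With the tool pointing down it reaches from about 0.35 to 0.9 m from the base axis. Payload 19.9 kg.
Tool frame: the origin (TCP) lies between the finger pads; the fingertips stand 19 mm ahead of it and the grasp point (between the pads) is the TCP; z points along the fingers, y is the direction in which the jaws open and shut (so a half turn about z gives the same grasp; the last joint's range is limited). The gripper opens to 94 mm and grips with 3 to 60 N. Pads are 16 mm wide; open, the fingers measure 119 mm over their backs; the gripper's body (75 mm by 177 mm) begins 78 mm behind the grasp point.
Start: joints at [-1.373, 0.417, -0.01, 1.614, 0.005, 1.111, -0.053], TCP at [0.148, 0.607, 0.224] pointing down, gripper open.
Joint ranges: [-2.81, 2.81], [-0.39, 2.02], [-1.27, 1.25], [0.06, 2.57], [-1.19, 4.33], [0.19, 2], [-2.82, 2.82]. Speed limits (rad/s): [1.89, 1.89, 2.39, 2.39, 3.01, 3.01, 3.01].

INTERFACE

Orientations are given as a 3x3 rotation matrix whose columns are the frame's x, y, z axes.
In Python, from rig import robot gives the robot as it stands. Calls block until the motion is done:
- robot.move_ptp(position, orientation): joint-space move of the TCP to a pose.
- robot.move_linear(position, velocity=0.15, frame=None, threshold=None): straight line of the TCP; frame=None keeps the orientation; velocity is the mean speed in m/s. With threshold (N) it stops when the force on the tool has changed by that much, and returns True; else False.
- robot.goto_joints(angles): joint-space move.
- robot.gripper_to(opening): finger opening in m; the grip force is fixed at half the most; returns when the fingers have stopped.
- robot.pause(seconds).
- robot.ik(position, orientation): joint angles nearest the present ones, or None.
- robot.get_state(): the state.
- robot.grab_frame(name): name is "scene" or "top" or "wrist"; returns the picture (400x640x3 uint8, red, green, blue); there is no depth.
- robot.camera_info(name): a dict with "fx", "fy", "cx", "cy" (pixels), "rvec" (rotation vector, rad) and "tvec" (3), from world to camera coordinates, as OpenCV has them. Camera axes: x right, y down, z forward; pixel columns grow to the right and rows downward; lengths in m; the calibration is good to about 2 mm. A picture is of the moment at which its call begins: read the wrist's pose just before it. camera_info takes no time and is no camera call; for the wrist camera it gives the pose at the moment of the call.
A pose or a line that the arm cannot do raises robot.PlanningError and nothing moves.
- robot.sign_off(): hands the job in, once; it reports no verdict.
The state is a dict: "time": time; "qpos": joint angles; "joint_vel": joint speeds; "effort": joint torques, N m; "ee_pos": TCP position; "tool_rot": TCP orientation; "force": force on the tool from outside, world axes, zero at the start; "moment": the same for the moment, N m; "opening": finger opening in m.
Only numpy, scipy, OpenCV 4.12 (cv2) and the standard library are available. Lean on these libraries where they do the work, as an engineer would, in place of code of your own. Each camera call takes 0.05 s, during which the arm holds its last target.

TASK

Put the kneading machine into third gear: push its ball-topped lever with the outside of the fingers, first across to the right along the crossbar of the H-shaped gate, then forward, towards the bowl, all the way into the slot there (right and forward are as seen from the lever end of the machine, looking towards its bowl). Push gently, never grip the lever or force it, keep it out of the other three slots, and leave the cup, the garlic and the jar standing where they are. Leave the lever fully home in the third slot and take the hand away.

Things in the scene. Friction and masses are not known exactly. Their poses are not given: they have to be found in the camera images.
- kneader: White kneading machine, fixed to the worktop. Origin on the worktop straight below the lever's pivot; x axis forward (from the lever to the bowl), y to its left, z up. Lever housing x -75..75, y -85..85 mm, top at z 82 mm.
- gate (a point): Centre of the top of the steel gate plate (84 x 88 mm, z 89 mm, above the machine's origin). Its H-shaped cut-out: a crossbar along y, 14 mm wide, 50 mm long, and from its two ends four slots 15 mm wide, forward to x +24.5 mm (slot one on the left, three on the right) and back to x -24.5 mm (two on the left, four on the right).
- bowl_rim (a point): Centre of the mouth of the open steel bowl, 160 mm in diameter, rim 120 mm above the worktop, 160 mm ahead of the machine's origin; part of the machine.
- knob (a point): Centre of the lever's black ball knob, 34 mm in diameter. The lever is a 10 mm steel stem swinging both ways about a pivot at z 25 mm above the machine's origin; the ball's centre is 125 mm from the pivot (z 150 mm upright). The ball travels about 36 mm each way from the middle in both directions and has about 4 mm of play fore and aft in the crossbar.
- third_home (a point): Where the centre of the ball is when the lever stands fully home in the third slot (fixed to the machine: about x +35, y -33, z +140 mm from its origin).
- shift_across (a joint): Lean of the lever to the machine's right (-y), rad: -0.29 at the left end of the crossbar, +0.29 at the right end. Begins in the crossbar, from the left end to just left of the middle. It enters the right-hand slots only above about +0.24. Stiff: the lever stays where it is left; a push of 1.5 to 3 N at the ball moves it.
- shift_forward (a joint): Lean of the lever forward, towards the bowl, rad: about 0 in the crossbar, +0.29 fully home in the front slots, -0.29 fully home in the rear slots; stiff in the same way.
- mug_a: Small white cup with handle, 62 x 88 x 50 mm, loose, on the worktop on the machine's left; origin at the centre of its underside.
- garlic: Garlic bulb, about 60 mm wide and 58 mm high, loose, on the worktop on the machine's right, beside the lever; origin at the centre of its underside.
- jar_b: Glass jar with a green lid, 79 mm in diameter, 120 mm high, loose, on the worktop on the machine's right, farther ahead; origin at the centre of its underside.

How it is judged:
On the way, in this order (a step that is already met when the one before it is completed fails the run):
1. the lever has been pushed across to the right end of the crossbar (value of joint shift_across above 0.2 rad and value of joint shift_forward below 0.1 rad), for 0.05 s.
2. the lever has been pushed forward, home into the third slot (value of joint shift_across above 0.2 rad and value of joint shift_forward above 0.24 rad), for 0.2 s.
At the end, for the whole second after the job is handed in: The lever rests fully home in the third slot (leaning right more than 0.20 rad and forward more than 0.24 of 0.29 rad), and cup, garlic and jar are within 15 mm of where they stood (all of step 2 and velocity of joint shift_forward between -0.05 and 0.05 rad/s and distance of each of mug_a, garlic, jar_b from where it was at the start of the episode below 0.015 m); the robot touches nothing.
It fails at once if the lever goes into the first slot (front left) (value of joint shift_forward above 0.12 rad and value of joint shift_across below 0 rad).
It fails at once if the lever goes into the second or fourth slot (rear) (value of joint shift_forward below -0.12 rad).
It fails at once if the lever is gripped or forced, or the machine struck: more than 30 N from fingers or arm (contact force between any of the fingers, the arm and kneader above 30 N).
It fails at once if the cup, the garlic or the jar is lifted, knocked or pushed away (20 mm) (distance of any of mug_a, garlic, jar_b from where it was at the start of the episode above 0.02 m).
It also fails if it takes over 35 s, if anything falls off the work surface, if the arm or the gripper's body presses on something with over 40 N, if the wrist force passes 120 N, or if a joint passes its speed limit or range.

## Working session

There is one attempt and no reset: what is moved stays moved. The work goes in short steps, each a Python script; the robot and the scene stay as the last script left them, time stands still between calls to the robot, and variables do not carry over. Pictures are saved under pics/ and viewed, and the job is handed in when it is done.

```bash
mkdir -p pics; ls; cat > snap.py <<'E'
import cv2
from rig import robot
def snap(cam,fn):
    im=robot.grab_frame(cam); cv2.imwrite('pics/'+fn,cv2.cvtColor(im,cv2.COLOR_RGB2BGR)); return im
E
python3 - <<'E'
from snap import *
for c in("scene","top","wrist"):
    print(c,robot.camera_info(c)); snap(c,c+"0.png")
s=robot.get_state();print(s)
E
```

```text
pics
scene {'fx': 387.42769994098893, 'fy': 387.42769994098893, 'cx': 324.6056351963916, 'cy': 196.1796174871868, 'rvec': array([ 0.64476412, -2.42672814,  1.3790484 ]), 'tvec': array([0.44253294, 0.26642087, 0.60418269])}
top {'fx': 422.71946915206263, 'fy': 422.71946915206263, 'cx': 312.29700884790117, 'cy': 200.5056295642168, 'rvec': array([ 2.14343642, -2.11961377,  0.23237069]), 'tvec': array([-0.09027025,  0.58836602,  0.86245958])}
wrist {'fx': 347.40191116127164, 'fy': 347.40191116127164, 'cx': 320.3708738398055, 'cy': 204.19247706172132, 'rvec': array([-2.30141101, -1.80812185, -0.23517319]), 'tvec': array([-0.62388982, -0.02589774,  0.39222263])}
{'time': 0.15, 'qpos': array([-1.3735239 ,  0.41781804, -0.01034745,  1.61402839,  0.00469749,
        1.11069633, -0.05298476]), 'joint_vel': array([ 0.00134616, -0.00055845, -0.00032556, -0.00117237,  0.00090356,
       -0.00010084, -0.00103437]), 'effort': array([ 7.53468103e-04, -8.51538849e+01,  6.38220571e-01, -4.26127303e+01,
       -4.89848549e-02,  1.72645430e-02,  1.39901795e-04]), 'ee_pos': array([0.14773548, 0.60701035, 0.22398367]), 'tool_rot': array([[-9.71643797e-01,  2.36449371e-01, -1.62660926e-04],
       [ 2.36449420e-01,  9.71643371e-01, -9.11522934e-04],
       [-5.74806136e-05, -9.24136686e-04, -9.99999571e-01]]), 'force': array([ 0.57716771,  0.35643907, -0.69705756]), 'moment': array([-0.00989893, -0.02926066, -0.00871537]), 'opening': 0.09422239709242371}
```

View pics/scene0.png

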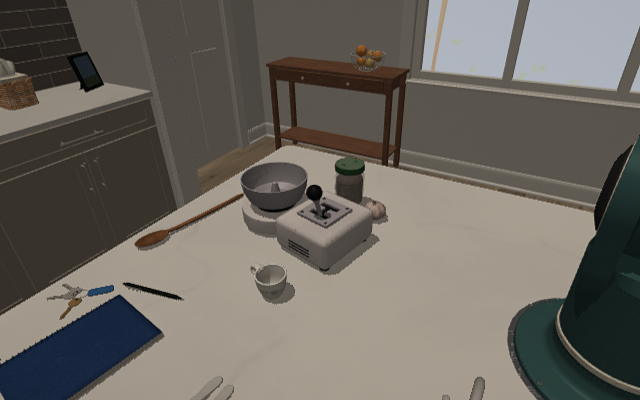

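View pics/top0.png

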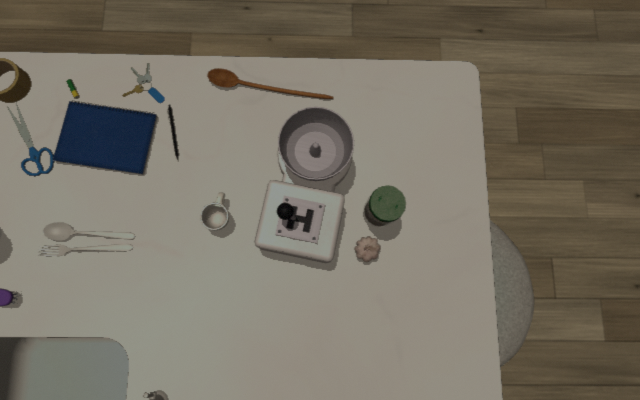

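View pics/wrist0.png

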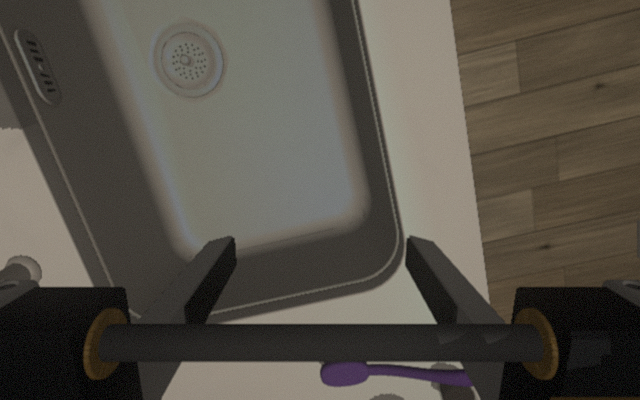

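The top view shows the kneader at about (300,220) with its bowl at (316,148). The knob is near (286,212), left of middle. The cup is at (215,216), the jar at (386,205) and the garlic at (367,249). In the scene view the knob is near (314,192). Next I'll measure these with masks.

```bash
cat > geo.py <<'E'
import numpy as np, cv2
def cam(info):
    K=np.array([[info['fx'],0,info['cx']],[0,info['fy'],info['cy']],[0,0,1.]]);R=cv2.Rodrigues(info['rvec'])[0];t=np.array(info['tvec']);return K,R,t
def P(info):
    K,R,t=cam(info);return K@np.c_[R,t]
def onplane(info,uv,z):
    K,R,t=cam(info);C=-R.T@t;d=R.T@np.linalg.solve(K,np.array([uv[0],uv[1],1.]));return C+d*(z-C[2])/d[2]
def tri(i1,u1,i2,u2):
    X=cv2.triangulatePoints(P(i1),P(i2),np.array(u1,float).reshape(2,1),np.array(u2,float).reshape(2,1));return (X[:3]/X[3]).ravel()
def proj(info,X):
    K,R,t=cam(info);x=K@(R@np.asarray(X)+t);return x[:2]/x[2]
E
python3 - <<'E'
import cv2
a=cv2.imread('pics/top0.png')[90:290,180:430];b=cv2.imread('pics/scene0.png')[140:290,220:420]
cv2.imwrite('pics/topc.png',cv2.resize(a,None,fx=3,fy=3,interpolation=cv2.INTER_CUBIC))
cv2.imwrite('pics/scenec.png',cv2.resize(b,None,fx=4,fy=4,interpolation=cv2.INTER_CUBIC))
E
```

```text
(no output)
```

View pics/topc.png

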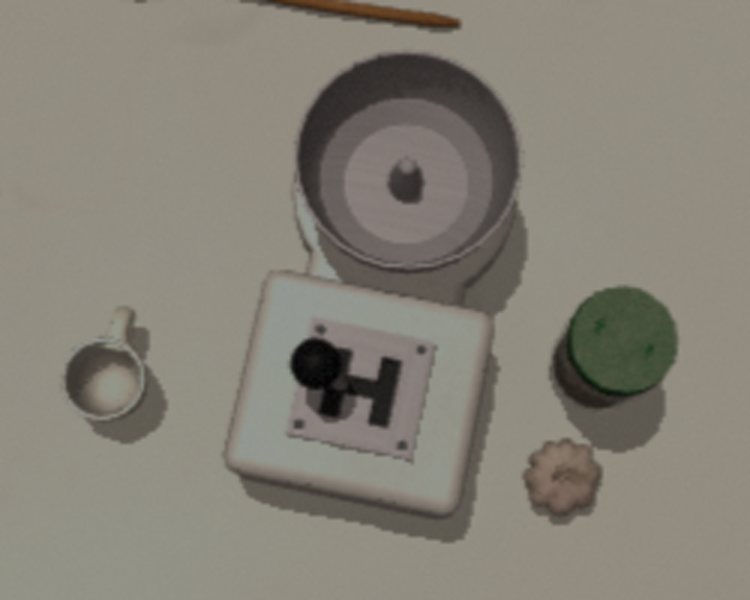

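View pics/scenec.png

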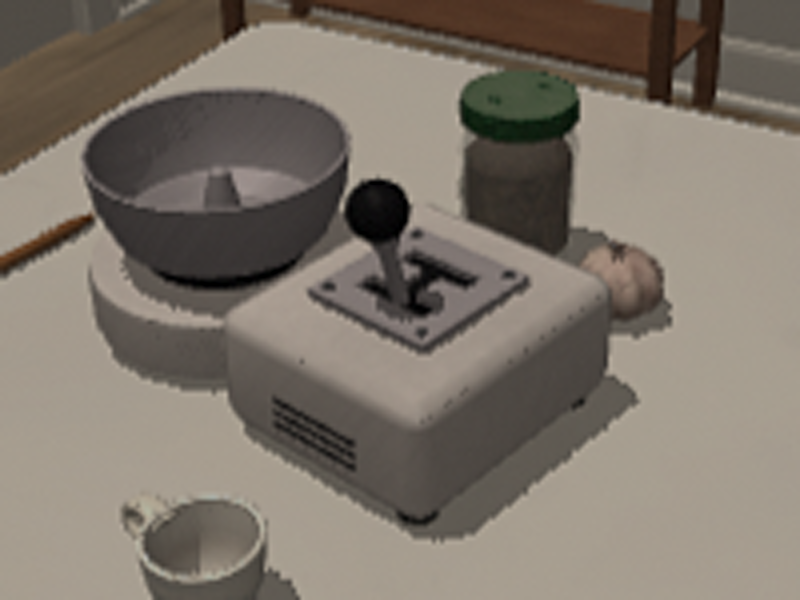

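The crops show the gate plate screws at top crop (320,328), (421,350), (402,445) and (299,424). The bowl rim ellipse is centred near (408,160) with its left edge at 297 and right edge at 519. The ball is at (316,363) in the top crop and (377,210) in the scene crop.

```bash
python3 - <<'E'
from geo import *
from rig import robot
T=robot.camera_info('top');S=robot.camera_info('scene')
tc=lambda u:(180+(u[0]+.5)/3-.5,90+(u[1]+.5)/3-.5)
sc=lambda u:(220+(u[0]+.5)/4-.5,140+(u[1]+.5)/4-.5)
np.set_printoptions(precision=4,suppress=True)
scr=[onplane(T,tc(u),.089) for u in[(320,328),(421,350),(402,445),(299,424)]]
g=np.mean(scr,0);print('screws',*scr,'gate',g)
print([np.linalg.norm(scr[i]-scr[(i+1)%4]) for i in range(4)])
ss=[(417,233),(509,274),(421,333),(329,286)]
gs=np.mean([onplane(S,sc(u),.089) for u in ss],0);print('gate scene',gs)
print('gate tri',tri(T,np.mean([tc(u) for u in[(320,328),(421,350),(402,445),(299,424)]],0),S,np.mean([sc(u) for u in ss],0)))
top=cv2.imread('pics/top0.png');sce=cv2.imread('pics/scene0.png')
def ball(im,c,r,th):
    m=(im.max(2)<th).astype(np.uint8);q=np.zeros_like(m);cv2.circle(q,tuple(int(round(x)) for x in c),r,1,-1);m&=q
    m=cv2.morphologyEx(m,cv2.MORPH_OPEN,cv2.getStructuringElement(2,(7,7)))
    n,l,st,ce=cv2.connectedComponentsWithStats(m);i=1+np.argmax(st[1:,4]);print(st[i]);return ce[i]
bt=ball(top,tc((316,363)),12,45);bs=ball(sce,sc((377,210)),12,45)
print(bt,bs,'knob tri',tri(T,bt,S,bs))
# bowl rim ellipse: extreme points
br=[onplane(T,tc(u),.12) for u in[(297,160),(519,160),(408,52),(408,268)]];print('bowl',*br)
b=np.array([(br[0]+br[1])[0]/2,(br[0]+br[1])[1]/2]);b2=((br[2]+br[3])/2)[:2];print(b,b2)
b=(b+b2)/2
f=b-g[:2];print('dist gate-bowl',np.linalg.norm(f));
s1=(scr[0]-scr[3]+scr[1]-scr[2])[:2];s2=(scr[0]-scr[1]+scr[3]-scr[2])[:2]
for n,v in(('bowl',f),('s1',s1),('s2',[s2[1],-s2[0]])):print(n,np.degrees(np.arctan2(v[1],v[0])))
for n,u,z in(('mug',(106,378),.05),('garlic',(563,478),.035),('jar',(622,340),.12)):print(n,onplane(T,tc(u),z))
E
```

```text
screws [ 0.5857 -0.0284  0.089 ] [ 0.571  -0.0992  0.089 ] [ 0.5044 -0.0865  0.089 ] [ 0.5181 -0.0153  0.089 ] gate [ 0.5448 -0.0573  0.089 ]
[np.float64(0.07235258411800005), np.float64(0.067880275545583), np.float64(0.07248070400879442), np.float64(0.06893414601891282)]
gate scene [ 0.5477 -0.0615  0.089 ]
gate tri [ 0.5446 -0.0571  0.0915]
[277 203  19  17 232]
[307 185  15  16 192]
[285.7284 211.0819] [313.9583 192.4271] knob tri [ 0.5511 -0.0295  0.1476]
bowl [ 0.698  -0.0112  0.12  ] [ 0.7007 -0.1654  0.12  ] [ 0.7792 -0.0876  0.12  ] [ 0.6222 -0.0887  0.12  ]
[ 0.6994 -0.0883] [ 0.7007 -0.0881]
dist gate-bowl 0.15827072786353807
bowl -11.261607950302535
s1 -10.886791169533375
s2 -11.308193086445257
mug [0.5545 0.1268 0.05  ]
garlic [ 0.4872 -0.2058  0.035 ]
jar [ 0.5741 -0.2343  0.12  ]
```

The checks agree:
- **Gate:** triangulated height is 91 mm against 89 given.
- **Bowl:** distance from the gate is 158 mm against 160. Three estimates of the yaw agree within 0.4°, at about -11.2°.
- **Knob:** it sits at z 148 mm, about 29 mm left of the middle and 1 mm forward, so it is in the crossbar.

Now I'll close the fingers and approach the left side of the ball.

```bash
cat >> snap.py <<'E'
import numpy as np
O=np.array([.5446,-.0575,0]);A=np.radians(-11.2)
Rm=np.array([[np.cos(A),-np.sin(A),0],[np.sin(A),np.cos(A),0],[0,0,1]])
TR=np.c_[-Rm[:,0],Rm[:,1],[0,0,-1.]]
W=lambda x,y,z:O+Rm@np.array([x,y,z])
L=lambda p:Rm.T@(np.asarray(p)-O)
np.set_printoptions(precision=4,suppress=True)
def st(tag=''):
    s=robot.get_state();print(tag,round(s['time'],2),'local',L(s['ee_pos']),'F',Rm.T@s['force'],'open',round(s['opening'],4))
E
python3 - <<'E'
from snap import *
robot.gripper_to(0.0); st()
p=W(0.001,.085,.224)
print(robot.ik(p,TR))
robot.move_ptp(p,TR); st()
robot.move_linear(W(.001,.080,.141),velocity=.12); st()
snap('top','top1.png');snap('scene','scene1.png');snap('wrist','wrist1.png')
a=cv2.imread('pics/top1.png')[90:290,180:430];b=cv2.imread('pics/scene1.png')[140:290,220:420]
cv2.imwrite('pics/c1.png',np.hstack([cv2.resize(a,(400,320)),cv2.resize(b,(400,320))]))
E
```

```text
1.57 local [-0.5183  0.575   0.2244] F [-1.5062  0.1435  0.0326] open 0.0001
[-0.581   0.3494  0.6005  1.7887 -0.2222  1.0714  1.4738]
 4.1 local [0.0009 0.0858 0.2239] F [-0.5378 -0.0205  0.5105] open 0.0005
 4.94 local [0.0014 0.0801 0.1416] F [ 0.7007  0.619  -0.0904] open 0.0005
```

View pics/c1.png

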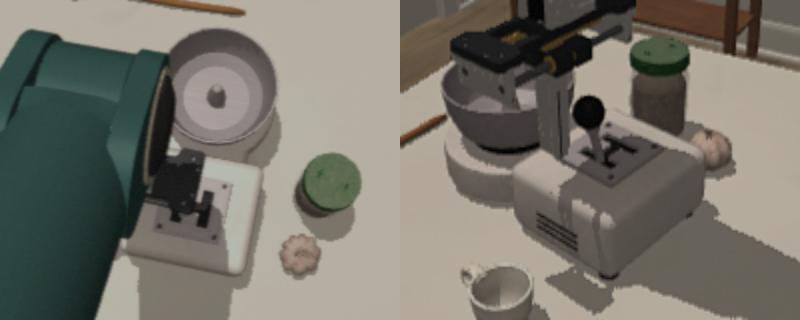

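View pics/wrist1.png

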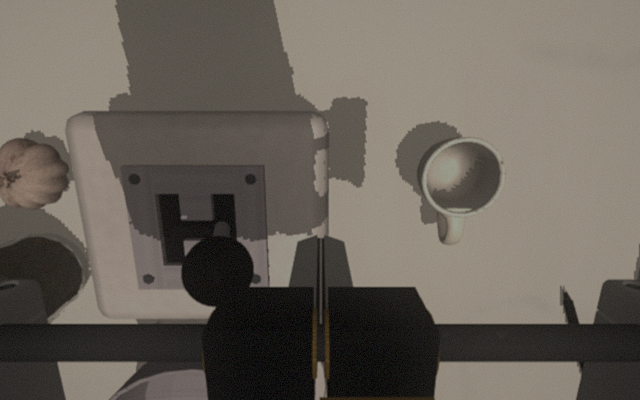

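The finger stands left of the ball at the same fore-aft position (scene inset and wrist: tips at (320,240), ball at (218,270)), and nothing is touching. I'll push right now, with force stops.

```bash
python3 - <<'E'
from snap import *
r=robot.move_linear(W(.001,.010,.141),velocity=.05,threshold=10); st(r)
if not r:
    r=robot.move_linear(W(.001,-.0065,.141),velocity=.025,threshold=7); st(r)
snap('wrist','wrist2.png');snap('scene','scene2.png')
cv2.imwrite('pics/scene2c.png',cv2.resize(cv2.imread('pics/scene2.png')[140:290,220:420],None,fx=3,fy=3))
E
```

```text
False 6.64 local [0.0009 0.0101 0.1409] F [0.9911 0.1294 0.8634] open 0.0002
False 7.45 local [ 0.001  -0.0065  0.141 ] F [ 0.7709  1.5865 -1.3788] open 0.0007
```

View pics/wrist2.png

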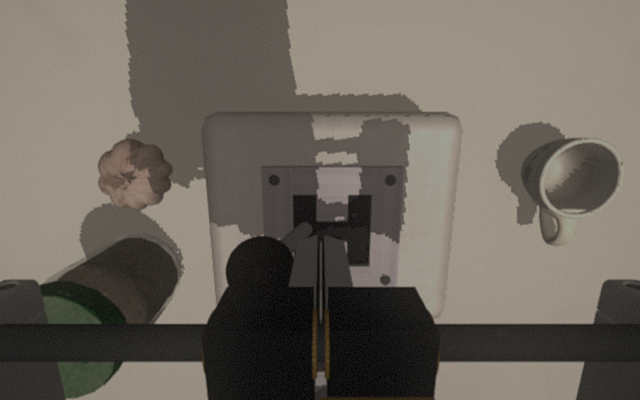

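View pics/scene2c.png

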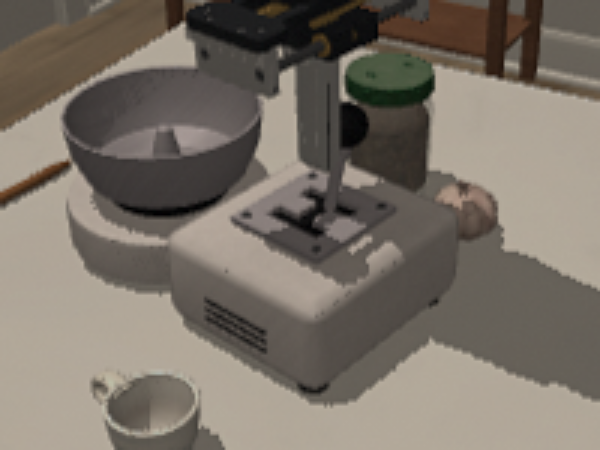

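The ball has moved right and touches the finger's outer face: in the wrist view its left edge is at column 227, with its top near (262,237). The stem reaches the right-hand end of the H. I'll measure how far it leans.

```bash
python3 - <<'E'
from snap import *
from geo import *
i=robot.camera_info('wrist')
for v in (268,271,275): print(L(onplane(i,(261.5,v),.145)))
b=L(onplane(i,(261.5-34.5,271),.145));print('left edge',b)
print('pred tcp px',proj(i,robot.get_state()['ee_pos']))
for y in(-.030,-.033,-.0357): print(y,proj(i,W(0,y,.144)),proj(i,W(0,y-.017,.144)))
E
```

```text
[-0.0005 -0.0359  0.145 ]
[ 0.0011 -0.036   0.145 ]
[ 0.0033 -0.0361  0.145 ]
left edge [ 0.0011 -0.053   0.145 ]
pred tcp px [321.2484 267.3695]
-0.03 [273.8092 268.0352] [239.4524 268.0373]
-0.033 [267.746  268.0355] [233.3898 268.0377]
-0.0357 [262.2892 268.0359] [227.9335 268.038 ]
```

The ball is at y = -36 mm, which is a lean of about 0.29 rad, at the right end. Next I'll back off to the left, go round behind it and push forward.

```bash
python3 - <<'E'
from snap import *
robot.move_linear(W(.001,.012,.141),velocity=.08)
robot.move_linear(W(-.055,.012,.141),velocity=.1)
r=robot.move_linear(W(-.055,-.034,.141),velocity=.1,threshold=8);st(r)
snap('wrist','wrist3.png')
r=robot.move_linear(W(-.005,-.034,.141),velocity=.04,threshold=9);st(r)
if not r:
    r=robot.move_linear(W(.012,-.034,.141),velocity=.02,threshold=7);st(r)
snap('wrist','wrist4.png');snap('scene','scene4.png')
cv2.imwrite('pics/scene4c.png',cv2.resize(cv2.imread('pics/scene4.png')[140:290,220:420],None,fx=3,fy=3))
E
```

```text
False 9.25 local [-0.0549 -0.0338  0.1409] F [ 0.2687  0.0454 -0.8198] open 0.0006
False 10.7 local [-0.0051 -0.034   0.141 ] F [-0.9508 -0.6374 -0.3908] open 0.0006
False 11.7 local [ 0.0114 -0.0339  0.1407] F [-6.0957  0.87    0.2464] open 0.0004
```

View pics/wrist4.png

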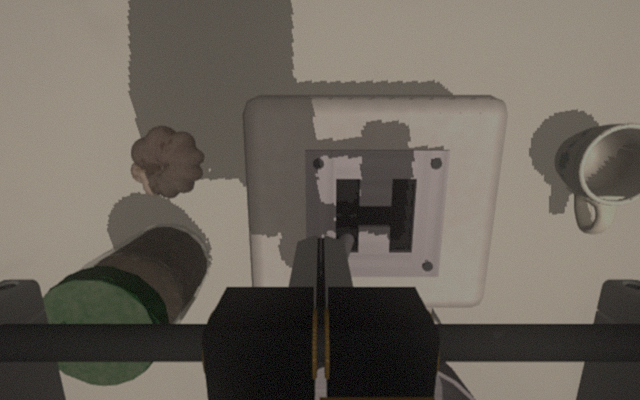

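View pics/scene4c.png

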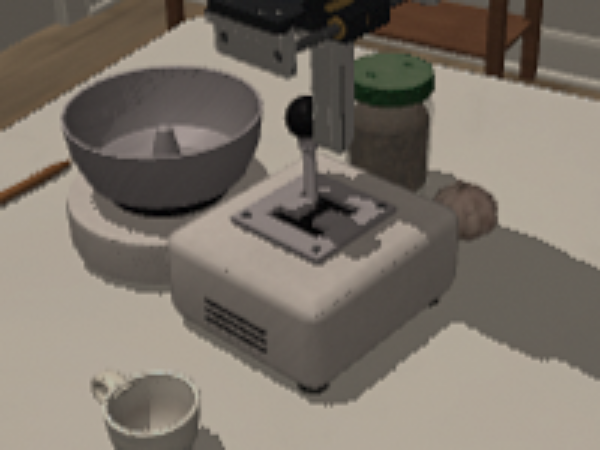

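The reaction has risen to 6 N and the TCP stops 0.6 mm short, so the lever is against its end stop. The scene view shows the stem in the front right slot. I'll withdraw straight back, clear the view and measure.

```bash
python3 - <<'E'
from snap import *
from geo import *
robot.move_linear(W(-.04,-.034,.141),velocity=.06)
robot.move_linear(W(-.06,-.034,.26),velocity=.15)
robot.move_ptp(np.array([.25,.35,.30]),TR);st()
t=snap('top','top5.png');s=snap('scene','scene5.png')
T=robot.camera_info('top');S=robot.camera_info('scene')
def ball(im,info):
    c=proj(info,W(.035,-.033,.14));m=(im.max(2)<45).astype(np.uint8);q=np.zeros_like(m);cv2.circle(q,tuple(int(round(x)) for x in c),14,1,-1);m&=q
    m=cv2.morphologyEx(m,cv2.MORPH_OPEN,cv2.getStructuringElement(2,(7,7)))
    n,l,sa,ce=cv2.connectedComponentsWithStats(m);i=1+np.argmax(sa[1:,4]);print(c,ce[i],sa[i]);return ce[i]
k=L(tri(T,ball(t,T),S,ball(s,S)));print('knob local',k,'fwd',np.arctan2(k[0],k[2]-.025),'right',np.arctan2(-k[1],k[2]-.025))
cv2.imwrite('pics/c5.png',np.hstack([cv2.resize(cv2.imread('pics/top5.png')[90:290,180:430],(400,320)),cv2.resize(cv2.imread('pics/scene5.png')[140:290,220:420],(400,320))]))
E
```

```text
15.55 local [-0.3674  0.3422  0.2998] F [-0.442   0.6965  0.1135] open 0.0002
[319.8535 201.01  ] [320.1458 201.1771] [313 193  15  17 192]
[322.3225 179.882 ] [322.748  179.5433] [316 173  14  13 127]
knob local [ 0.0345 -0.0337  0.1407] fwd 0.2900270109413991 right 0.28338180628554094
```

View pics/c5.png

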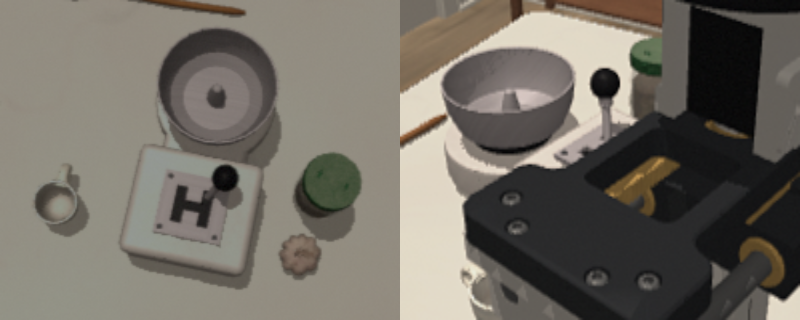

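The lever is home: the knob is at (34.5, -33.7, 140.7) mm against (35, -33, 140) given. Cup, garlic and jar look unmoved in the top view. I'll confirm that with an image difference and sign off.

```bash
python3 - <<'E'
from snap import *
a=cv2.imread('pics/top0.png',0);b=cv2.imread('pics/top5.png',0)
for n,(u,v) in dict(cup=(215,214),garlic=(367,249),jar=(386,205)).items():
    p=[np.float64(x[v-26:v+26,u-26:u+26]) for x in(a,b)];print(n,cv2.phaseCorrelate(*p))
st(); robot.sign_off()
E
```

```text
cup ((-0.05190070810994385, -0.00589115771965254), 0.998490575035748)
garlic ((-0.03032918214170266, 0.007034030675736602), 0.9948829784371224)
jar ((-0.015032256673080724, 0.0402360361757772), 0.9897771408589453)
 15.65 local [-0.3674  0.3422  0.2999] F [-0.7865  0.0044 -0.1416] open 0.0008
the job is handed in; nothing more can be done
```

The lever is fully home in the third slot, and the job was handed in at 15.65 s with the hand clear of everything. With the fingers closed, I pushed the ball right along the crossbar to about 0.29 rad. I then went round behind it and pushed forward until the end stop gave about 6 N, the highest force I read.

- **Lever:** after I withdrew, the ball measured (34.5, -33.7, 140.7) mm from the machine's origin, against (35, -33, 140) given. That is a lean of about 0.29 rad forward and 0.28 rad right.
- **Cup, garlic and jar:** image comparison from before to after shows shifts under 0.06 pixel, so none of them moved.
- **Disagreement:** the gate centre from the scene view alone differed from the top view by about 5 mm. I used the top-view value, which the later checks on the ball agreed with. No check failed.

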